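# Load the wood moisture tester and set its selector

### The arm

A 7-joint arm with a two-finger parallel gripper is mounted at the origin on the work surface. World frame = base frame: x ahead of the robot, y to its left, z up, the work surface at z = 0. Lengths are in m, angles in rad, forces in N, time in s.
With the tool pointing down it reaches from about 0.35 to 0.775 m from the base axis. Payload 3.1 kg.
Tool frame: the origin (TCP) lies midway between the tips of the shut fingers; the grasp point (between the pads) lies 19 mm behind it; z points along the fingers, x is the direction in which the jaws open and shut, and the axes are right-handed (so a half turn about z gives the same grasp; the last joint's range is limited). The gripper opens to 85 mm and grips with 20 to 120 N. Pads are 22 mm wide; open, the fingers measure 114 mm over their backs; the gripper's body (76 mm by 85 mm) begins 54 mm behind the grasp point. The pads swing forward as they close: fully open they stand 13 mm farther back than shut.
Start: joints at [-1.318, 0.311, 0.014, 1.512, -0.004, 1.319, -0.027], TCP at [0.16, 0.526, 0.202] pointing down, gripper open.
Joint ranges: [-2.7, 2.7], [-0.3, 1.91], [-1.27, 1.3], [0.12, 2.57], [-1.44, 4.58], [0.2, 2.03], [-3.05, 3.05]. Speed limits (rad/s): [2.79, 2.79, 3.14, 3.14, 3.14, 3.14, 3.14].

### API

Orientations are given as a unit quaternion [w, x, y, z].
In Python, from bench import arm gives the robot as it stands.
- The arm moves only by the tool apply_moves, never from a script. Its arguments are lists of equal length, an entry for each row: "dp": the shift along the world's x, y, z each as a share of 0.02 m, from -1 to 1, a list of three; "spin": the turn about the world's z as a share of 5 degrees, from -1 to 1. In form: {"dp": [[x, y, z], ...], "spin": [spin, ...]}. A call has 1 to 5 rows; each row shifts and turns the commanded pose from where the row before left it; what a row does not reach is not made up. A row lasts 1/12 s, in which the tool goes at most 41.7 mm and 7.16 degrees, less where a joint would pass 70% of its speed; a pose out of reach is approached as far as the arm can. A call with a number of a shift or a turn outside -1 to 1 is refused whole. A call with a gripper value outside its range is refused whole. "hand" is the closure, from -1 (fully open) to 1 (shut), set as the call begins (left out, the last holds). The fingers move at their own pace and stop on an object; "force" is the grip in N (left out, the last holds). Time passes only in rows, so rows that do not move let the fingers close. It gives the time, the measured TCP pose, the force and the opening at its end, in the units of the state.
- arm.get_obs(): the state, without advancing time (a new reading comes with each control period).
- arm.grab_frame(name): name is "scene" or "top" or "wrist"; returns a dict with "img" (420x560x3 uint8, red, green, blue), "fx", "fy", "cx", "cy" (pixels), "pose" (4x4, takes a point from camera to world coordinates). Camera axes: x right, y up, looking along -z (the intrinsics and any distortion apply to the point x, -y, -z); pixel columns grow to the right and rows downward; lengths in m; the calibration is good to about 2 mm. The wrist camera is an equidistant fisheye: a pixel r from the principal point sees the ray r / f radians off the axis. A picture is of the moment at which its call begins. There is no depth.
- arm.job_done(): hands the job in, once; it reports no verdict.
Trained networks look in the newest picture that a camera, given by its name, has taken for a name from the list of things; names that differ only in an ending like _2 or _b are one class to them, and where a whole thing is asked for, a point or a joint stands for the part that bears it (a point fixed in the world has none). Each returns a list of dicts, best first, with "conf" (0 to 1); they miss things now and then, are a little off and sometimes report something else, mostly with a low value. They report only what shows in the picture. A call takes as long as a camera call. They do not tell look-alikes from the thing itself.
- arm.spot_in(camera, target): "uv" ([column, row] in pixels, amid what is visible of it).
- arm.masks_of(camera, target): "pixels" (420x560 bool, what is visible of it) and "uv" ([column, row] in pixels, amid what is visible of it).
- arm.mark_of(camera, target): "uv" ([column, row] in pixels: a listed point, or the origin of a listed thing).
The state is a dict: "time": time; "joints": joint angles; "joint_vel": joint speeds; "joint_torque": joint torques, N m; "eef_pos": TCP position; "ee_rot": TCP orientation; "contact_force": force on the tool from outside, world axes, zero at the start; "wrist_torque": the same for the moment, N m; "gripper_width": finger opening in m.
Only numpy, scipy, OpenCV 4.12 (cv2) and the standard library are available. Lean on these libraries where they do the work, as an engineer would, in place of code of your own. Each camera call takes 0.05 s, during which the arm holds its last target. There are 200 camera calls.

### The job

On the grey moisture tester, gently lay the square-ended offcut flat in the pocket marked with one dot, then the round-ended offcut flat in the pocket marked with two dots, same side up as they lie now. When both are in, turn the selector dial clockwise until it rests in the three-dot position. Leave the pointed offcut, the rasp and the glue jar where they are.

Things in the scene. Friction and masses are not known exactly. Their poses are not given: they have to be found in the camera images.
- tester: The moisture tester: a fixed flat grey box, 150 (its x) by 270 (its y) by 45 mm high, left or right on the bench. Origin: centre of its underside, z up. Two open-topped pockets, long along x, lie at the +y end and the middle, black dots on the top by each one's +x end. The black dial stands at the -y end, axis at x -20, y -83 mm, on an aluminium disc.
- pocket_one (a point): Centre of the floor of the one-dot pocket (the one at the tester's +y end). The pocket is 110 mm long (its x) by 52 mm wide (its y) and 10 mm deep; its floor is 35 mm and its rim 45 mm above the bench. Axes as the tester's.
- pocket_two (a point): Centre of the floor of the two-dot pocket, in the middle of the tester, 87 mm from pocket one; same size, depth and axes.
- dial (a joint): Angle of the selector, rad, growing clockwise seen from above. Five detents 0.436 rad (25 degrees) apart: 0 (short bar mark), 0.436 (one dot), 0.873 (two dots), 1.309 (three dots), 1.745 (four dots, end stop); the dots run outward in a line. It starts in one of the first three and settles into the nearest detent when let go; turning takes about 0.1 N m.
- dial_grip (a point): On the dial's axis at the height to grip, 79 mm above the bench. The dial: a black skirt 48 mm across, top at 56 mm, and on it an upright bar 46 mm long, 14 mm thick, top at 88 mm. Turns with the dial: x along the bar to the pointer (white line on top), z up. At 0 the pointer is 0.873 rad anticlockwise from the tester's +x; at three dots 0.436 rad clockwise from it.
- board: Fixed dark wooden board on which the three offcuts lie side by side, 160 mm (its x) by 280 mm (its y) by 12 mm thick. Origin: centre of its underside, z up. It is on the other side of the bench from the tester.
- square_offcut: A loose offcut of pale wood, 90 mm long (its x), 34 mm wide (its y), 26 mm high, about 55 g, a plain block with square ends; both ends alike. Origin: centre of its underside, z up. It lies on the dark board.
- round_offcut: A loose offcut of pale wood, 90 mm long (its x), 34 mm wide (its y), 26 mm high, about 55 g, with both ends rounded to half circles (seen from above); both ends alike. Origin: centre of its underside, z up. It lies on the dark board.
- pointed_offcut: A loose offcut of pale wood, 90 mm long (its x), 34 mm wide (its y), 26 mm high, about 55 g, with both ends cut to points (seen from above); both ends alike. Origin: centre of its underside, z up. It lies on the dark board. A bystander: leave it.
- rasp: Bystander: a rasp with a dark wooden handle, 270 mm long (its x), 26 mm high, lying on the bench beyond the tester and the board. Origin: under the middle.
- glue_jar: Bystander: a glue jar, 64 mm in diameter, 85 mm high, on the bench beyond the tester and the board. Origin: centre of its underside.
Not all that is in view belongs to the job. What is shaped like the round_offcut but pink, purple or red is not meant.

How it is judged:
On the way, in this order (a step that is already met when the one before it is completed fails the run):
1. the square-ended offcut lies flat in the one-dot pocket, let go (x of square_offcut in the frame of pocket_one between -0.014 and 0.014 m and y of square_offcut in the frame of pocket_one between -0.014 and 0.014 m and z of square_offcut in the frame of pocket_one between -0.004 and 0.004 m and angle between square_offcut's own z axis and vertical below 0.1 rad and contact force between the fingers and square_offcut below 0.1 N and linear speed of square_offcut below 0.03 m/s), for 0.2 s.
2. then the round-ended offcut lies flat in the two-dot pocket, let go (x of round_offcut in the frame of pocket_two between -0.014 and 0.014 m and y of round_offcut in the frame of pocket_two between -0.014 and 0.014 m and z of round_offcut in the frame of pocket_two between -0.004 and 0.004 m and angle between round_offcut's own z axis and vertical below 0.1 rad and contact force between the fingers and round_offcut below 0.1 N and linear speed of round_offcut below 0.03 m/s), for 0.2 s.
3. then the dial stands at three dots (value of joint dial between 1.199 and 1.419 rad), for 0.3 s.
At the end, for the whole second after the job is handed in: The square-ended offcut lies flat (within 0.1 rad, same side up) on the floor of the one-dot pocket and the round-ended one on that of the two-dot pocket, each within 14 mm of the pocket's centre in length and in width and at rest; the dial rests within 0.11 rad of three dots (1.309 rad) (all of step 1 and all of step 2 and all of step 3 and velocity of joint dial between -0.1 and 0.1 rad/s); the robot touches nothing.
It fails at once if an offcut was dropped or pressed hard into the tester (over 50 N) (contact force between any of square_offcut, round_offcut and tester above 50 N).
It fails at once if a bystander was moved more than 30 mm (distance of any of pointed_offcut, rasp, glue_jar from where it was at the start of the episode above 0.03 m).
It also fails if it takes over 67 s, if anything falls off the work surface, if the arm or the gripper's body presses on something with over 40 N, if the wrist force passes 120 N, or if a joint passes its speed limit or range.

## Working session

There is one attempt and no reset: what is moved stays moved. The work goes in short steps, Python scripts to look and compute and a tool call to move; the robot and the scene stay as the last step left them, time stands still between calls to the robot, and variables do not carry over. Pictures are saved under pics/ and viewed, about 8 in all and at most 12, crops included, and the job is handed in when it is done.

Besides the shell and the picture viewer there is one more tool, called after "Emit:" as name([rows], argument=value, ...), one row to a line, values as JSON. apply_moves: Moves the arm, as the interface text tells. Shift numbers are shares of 0.02 m and turn numbers shares of 5 degrees, none past 1 either way. Its arguments: {"type":"object","properties":{"dp":{"type":"array","items":{"type":"array","items":{"type":"number"}}},"spin":{"type":"array","items":{"type":"number"}},"hand":{"type":"number"},"force":{"type":"number"}},"required":["dp","spin"]}

```bash
mkdir -p pics; ls
python3 - <<'E'
from bench import arm
import cv2,numpy as np
o=arm.get_obs();print(o['time'],o['eef_pos'],o['ee_rot'],o['gripper_width'])
for c in ['top','scene']:
    f=arm.grab_frame(c);cv2.imwrite(f'pics/{c}0.png',f['img'][:,:,::-1])
    print(c,f['fx'],f['fy'],f['cx'],f['cy'],np.round(f['pose'],4).tolist(), [k for k in f])
    for t in ['tester','pocket_one','pocket_two','dial_grip','board','square_offcut','round_offcut','pointed_offcut','rasp','glue_jar']:
        print(t,[(np.round(d['uv'],1).tolist(),round(d['conf'],2)) for d in arm.mark_of(c,t)][:3])
E
```

```text
pics
0.0 [0.1595616  0.52549414 0.20089014] [ 7.46360487e-04  8.03269126e-01  5.95615026e-01 -9.45949115e-04] 0.08578762126888059
top 445.85537156672797 445.85537156672797 280.88724079469 211.15892788341225 [[-0.1472, 0.967, -0.2082, 0.3468], [-0.9891, -0.1436, 0.0322, 0.0162], [0.0012, 0.2106, 0.9776, 1.0284], [0.0, 0.0, 0.0, 1.0]] ['img', 'fx', 'fy', 'cx', 'cy', 'pose']
tester [([354.3, 218.2], 0.85)]
pocket_one [([318.4, 229.1], 0.63), ([352.0, 221.6], 0.63)]
pocket_two [([352.7, 216.3], 0.69)]
dial_grip [([397.4, 206.7], 0.77), ([237.2, 248.4], 0.4)]
board [([199.3, 249.5], 0.87), ([234.9, 251.6], 0.28)]
square_offcut [([194.6, 248.6], 0.63)]
round_offcut [([245.1, 163.9], 0.93), ([190.8, 322.5], 0.92), ([259.0, 313.8], 0.78)]
pointed_offcut [([158.2, 251.2], 0.82), ([314.3, 123.0], 0.44)]
rasp [([314.0, 121.3], 0.64)]
glue_jar [([192.2, 141.0], 0.84)]
scene 480.1531725923971 480.1531725923971 282.56594454328257 202.24680093541204 [[-0.4148, -0.7801, 0.4683, 1.0294], [0.9098, -0.3484, 0.2255, 0.2338], [-0.0127, 0.5196, 0.8543, 0.9325], [0.0, 0.0, 0.0, 1.0]] ['img', 'fx', 'fy', 'cx', 'cy', 'pose']
tester [([215.7, 178.4], 0.57)]
pocket_one [([255.7, 176.9], 0.61)]
pocket_two [([217.3, 168.9], 0.8)]
dial_grip [([177.6, 146.8], 0.58)]
board [([365.4, 228.6], 0.92)]
square_offcut [([368.6, 229.2], 0.88)]
round_offcut [([276.1, 278.7], 0.95), ([405.4, 178.9], 0.82), ([333.4, 207.4], 0.77)]
pointed_offcut [([411.1, 240.8], 0.65)]
rasp [([179.3, 277.8], 0.81)]
glue_jar [([309.9, 337.7], 0.65)]
```

View pics/top0.png

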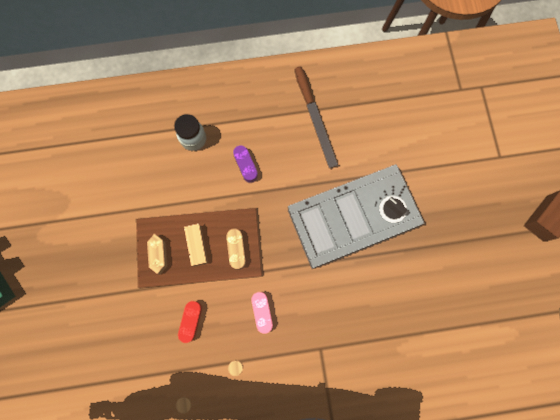

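View pics/scene0.png

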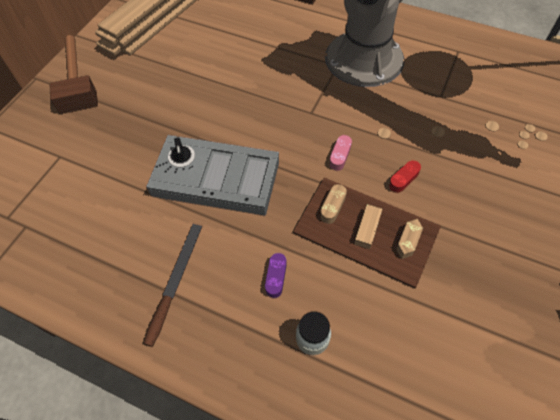

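```bash
cat > h.py <<'E'
from bench import arm
import cv2,numpy as np
def plane(f,uv,z,fish=False):
    uv=np.atleast_2d(np.asarray(uv,float)); p=(uv-[f['cx'],f['cy']])/[f['fx'],f['fy']]
    if fish:
        r=np.linalg.norm(p,axis=1,keepdims=True); s=np.where(r>1e-9,np.sin(r)/np.maximum(r,1e-9),1)
        d=np.c_[p[:,:1]*s,-p[:,1:]*s,-np.cos(r)]
    else: d=np.c_[p[:,0],-p[:,1],-np.ones(len(p))]
    P=f['pose']; w=d@P[:3,:3].T
    return (P[:3,3]+w*((z-P[2,3])/w[:,2:]))[:,:2]
def rect(f,m,z,fish=False):
    c=max(cv2.findContours(m.astype(np.uint8),cv2.RETR_EXTERNAL,cv2.CHAIN_APPROX_NONE)[0],key=len)[:,0]
    xy=plane(f,c,z,fish)
    (cx,cy),(w,h),a=cv2.minAreaRect((xy*1000).astype(np.float32))
    if w<h: w,h,a=h,w,a+90
    return np.round([cx,cy,w,h,(a+90)%180-90],1).tolist()   # mm, deg of the long axis
E
python3 - <<'E'
from h import *
for c in ['top','scene']:
    f=arm.grab_frame(c)
    for t,z in [('tester',.045),('board',.012),('square_offcut',.038),('round_offcut',.038),('pointed_offcut',.038),('rasp',.026),('glue_jar',.085)]:
        for d in arm.masks_of(c,t)[:3]: print(c,t,round(d['conf'],2),np.round(d['uv']),rect(f,d['pixels'],z))
    for t,z in [('pocket_one',.035),('pocket_two',.035),('dial_grip',.079)]:
        d=arm.mark_of(c,t)
        if d: print(c,t,[np.round(1000*plane(f,e['uv'],z),1).tolist() for e in d])
E
```

```text
top tester 0.58 [395. 208.] [524.7, -270.8, 47.8, 44.0, 81.6]
top tester 0.56 [354. 218.] [523.3, -178.6, 274.7, 153.0, -76.9]
top board 0.67 [206. 247.] [508.1, 185.6, 281.9, 160.6, 86.9]
top square_offcut 0.89 [197. 242.] [509.3, 184.4, 93.6, 37.2, 5.4]
top round_offcut 0.98 [234. 250.] [487.6, 97.1, 91.9, 35.5, -0.2]
top round_offcut 0.98 [246. 164.] [681.7, 50.2, 92.8, 35.9, 16.7]
top round_offcut 0.88 [260. 312.] [342.5, 60.0, 88.1, 31.4, 3.5]
top pointed_offcut 0.61 [155. 252.] [501.3, 272.3, 88.0, 40.1, -1.3]
top pointed_offcut 0.42 [353. 218.] [524.3, -179.8, 278.2, 155.7, -76.8]
top rasp 0.63 [315. 113.] [782.2, -130.4, 270.4, 27.6, 8.8]
top glue_jar 0.85 [188. 134.] [758.2, 162.8, 90.4, 59.8, 15.3]
top glue_jar 0.25 [396. 208.] [517.3, -256.5, 46.4, 45.4, -54.5]
top glue_jar 0.22 [155. 252.] [494.9, 260.1, 82.6, 38.1, -1.0]
top pocket_one [[[503.8, -90.4]]]
top pocket_two [[[514.9, -176.9]]]
top dial_grip [[[518.5, -263.5]]]
scene tester 0.66 [216. 176.] [536.2, -174.5, 278.0, 176.0, -76.3]
scene board 0.8 [375. 232.] [511.9, 184.5, 279.6, 165.8, 86.9]
scene board 0.23 [214. 174.] [517.9, -188.7, 288.2, 182.6, -76.9]
scene square_offcut 0.97 [370. 225.] [519.5, 186.8, 101.5, 33.8, 4.6]
scene round_offcut 0.88 [276. 276.] [699.1, 55.9, 97.4, 35.1, 15.3]
scene round_offcut 0.83 [339. 154.] [362.2, 63.2, 100.2, 36.2, 3.7]
scene round_offcut 0.75 [332. 204.] [496.4, 99.6, 104.1, 39.3, -0.8]
scene pointed_offcut 0.68 [412. 238.] [512.4, 274.3, 94.4, 33.4, -1.2]
scene rasp 0.86 [168. 287.] [790.9, -128.9, 268.9, 26.5, 9.6]
scene rasp 0.44 [180. 153.] [497.1, -288.3, 77.2, 44.9, 30.2]
scene glue_jar 0.91 [311. 334.] [788.6, 171.3, 78.6, 60.2, 21.6]
scene pocket_one [[[503.3, -93.0]], [[497.9, 99.8]]]
scene pocket_two [[[523.1, -173.6]]]
scene dial_grip [[[526.4, -261.5]]]
```

Emit:
apply_moves([
  [1,-1,0],
  [1,-1,0],
  [1,-1,0],
  [1,-1,0],
  [1,-1,0],
], spin=[0.3,0.3,0.3,0.3,0.3], hand=-0.5, force=35)

```text
time: 2.62
eef_pos: [0.2606, 0.4253, 0.2021]
ee_rot: [-0.0, 0.762, 0.647, 0.0]
contact_force: [-0.4, 0.9, 0.2]
gripper_width: 0.0638
```

Emit:
apply_moves([
  [1,-1,0],
  [1,-1,0],
  [1,-1,0],
  [1,-1,0],
  [1,-1,0],
], spin=[0.3,0.3,0.3,0.3,0.3])

```text
time: 3.03
eef_pos: [0.3606, 0.3253, 0.2022]
ee_rot: [-0.0, 0.718, 0.696, 0.0]
contact_force: [-0.1, 0.4, 0.6]
gripper_width: 0.0643
```

Emit:
apply_moves([
  [1,-1,0],
  [1,-1,0],
  [1,-1,0],
  [1,-1,0],
  [1,-1,0],
], spin=[0.3,0.3,0.3,0.3,0.3])

```text
time: 3.45
eef_pos: [0.4606, 0.2253, 0.2022]
ee_rot: [0.0, 0.671, 0.741, 0.0]
contact_force: [0.1, 2.2, 1.1]
gripper_width: 0.0643
```

Emit:
apply_moves([
  [0.5,-0.4,-0.5],
  [0.5,-0.4,-0.5],
  [0.5,-0.4,-0.5],
  [0.5,-0.4,-0.5],
  [0.5,-0.4,-0.5],
], spin=[0,0,0,0,0])

```text
time: 3.87
eef_pos: [0.5103, 0.1859, 0.1516]
ee_rot: [0.0, 0.672, 0.741, 0.0]
contact_force: [0.2, -0.1, -0.0]
gripper_width: 0.0641
```

Emit:
apply_moves([
  [0,0,0],
  [0,0,0],
], spin=[0,0])

```text
time: 4.03
eef_pos: [0.5095, 0.1857, 0.1516]
ee_rot: [-0.0, 0.672, 0.74, -0.001]
contact_force: [-0.8, 1.7, -0.4]
gripper_width: 0.0638
```

Run:
```python
from h import *
c='wrist';f=arm.grab_frame(c);cv2.imwrite('pics/w1.png',f['img'][:,:,::-1])
print(f['fx'],f['cx'],f['cy'],np.round(f['pose'][:3,3],3))
for t in ['square_offcut','round_offcut','pointed_offcut']:
    for d in arm.masks_of(c,t)[:3]: print(t,round(d['conf'],2),np.round(d['uv']),rect(f,d['pixels'],.038,True))
    for d in arm.mark_of(c,t)[:3]: print(' mark',round(d['conf'],2),np.round(1000*plane(f,d['uv'],.012,True)))
```

```text
325.19226210127806 277.27523739621495 213.25241895330265 [0.441 0.18  0.324]
square_offcut 0.8 [277. 200.] [511.6, 188.2, 92.8, 35.2, 4.8]
 mark 0.7 [[512. 187.]]
round_offcut 0.97 [169.  30.] [361.2, 70.7, 68.3, 40.3, 3.3]
round_offcut 0.97 [329.  34.] [354.1, 218.1, 86.3, 32.4, -21.2]
round_offcut 0.89 [188. 166.] [490.1, 101.9, 91.7, 39.8, -0.2]
 mark 0.81 [[344.  70.]]
 mark 0.75 [[489.  99.]]
 mark 0.55 [[349. 224.]]
pointed_offcut 0.6 [368. 200.] [504.3, 273.3, 91.0, 41.3, -0.0]
 mark 0.61 [[510. 275.]]
```

View pics/w1.png

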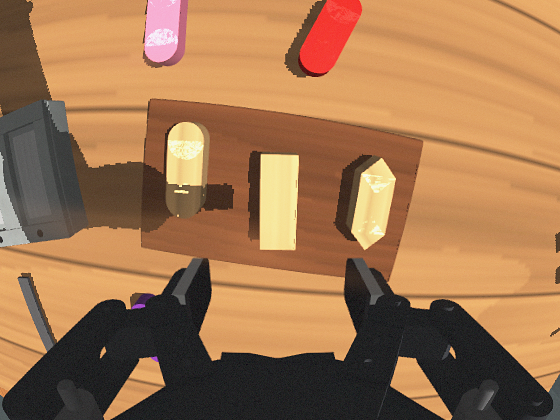

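Emit:
apply_moves([
  [0.1,0.1,-1],
  [0,0,-1],
  [0,0,-1],
  [0,0,-1],
  [0,0,-1],
], spin=[0,0,0,0,0])

```text
time: 4.8
eef_pos: [0.5118, 0.1888, 0.0516]
ee_rot: [0.0, 0.671, 0.741, 0.001]
contact_force: [0.2, 0.7, -0.9]
gripper_width: 0.0642
```

Emit:
apply_moves([
  [0,0,-0.8],
  [0,0,-0.6],
  [0,0,0],
], spin=[0,0,0])

```text
time: 5.05
eef_pos: [0.5092, 0.1878, 0.0215]
ee_rot: [-0.001, 0.671, 0.741, -0.003]
contact_force: [-0.3, -1.0, -0.4]
gripper_width: 0.0638
```

Emit:
apply_moves([
  [0,0,0],
  [0,0,0],
  [0,0,0],
  [0,0,0],
  [0,0,0],
], spin=[0,0,0,0,0], hand=1, force=35)

```text
time: 5.47
eef_pos: [0.5124, 0.1886, 0.0249]
ee_rot: [0.0, 0.672, 0.741, 0.001]
contact_force: [-0.5, -0.1, 1.1]
gripper_width: 0.0032
```

Emit:
apply_moves([
  [0,0,0],
  [0,0,0.5],
  [0,0,1],
  [0,0,1],
  [0,0,1],
], spin=[0,0,0,0,0])

```text
time: 5.88
eef_pos: [0.5117, 0.1882, 0.0955]
ee_rot: [0.0, 0.672, 0.741, 0.0]
contact_force: [1.1, -0.4, 0.1]
gripper_width: -0.0
```

Run:
```python
from h import *
c='wrist';f=arm.grab_frame(c);cv2.imwrite('pics/w2.png',f['img'][:,:,::-1])
print(arm.get_obs()['gripper_width'])
for t in ['square_offcut']:
    for d in arm.masks_of(c,t)[:3]: print(t,round(d['conf'],2),np.round(d['uv']),rect(f,d['pixels'],.038,True))
f=arm.grab_frame('top')
for d in arm.masks_of('top',t)[:3]: print(t,round(d['conf'],2),np.round(d['uv']),rect(f,d['pixels'],.038))
```

```text
3.0326124986024725e-05
square_offcut 0.71 [273. 203.] [506.8, 187.9, 83.7, 34.8, 5.1]
square_offcut 0.57 [ 23. 190.] [508.2, -41.6, 166.4, 87.9, -7.4]
square_offcut 0.6 [197. 252.] [496.1, 184.0, 67.5, 38.3, 3.4]
```

View pics/w2.png

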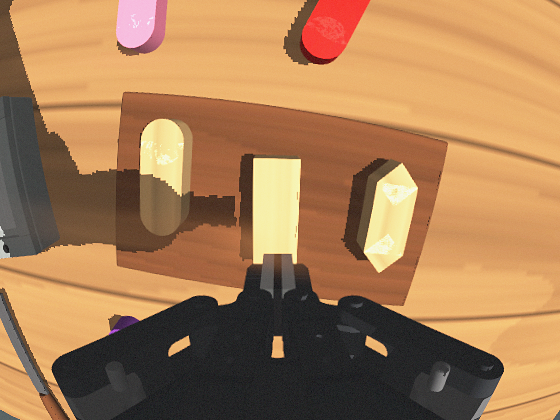

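Emit:
apply_moves([
  [0,0,0],
  [0,0,0],
  [0,0,0],
  [0,0,0],
  [0,0,0],
], spin=[0,0,0,0,0], hand=-0.3)

```text
time: 6.5
eef_pos: [0.5114, 0.1882, 0.0934]
ee_rot: [-0.0, 0.672, 0.741, -0.001]
contact_force: [0.1, -0.2, -0.1]
gripper_width: 0.0554
```

Emit:
apply_moves([
  [0,0,-1],
  [0,0,-1],
  [0,0,-1],
  [0,0,-0.5],
  [0,0,0],
], spin=[0,0,0,0,0])

```text
time: 6.92
eef_pos: [0.5093, 0.1874, 0.0213]
ee_rot: [-0.001, 0.672, 0.741, -0.003]
contact_force: [-0.9, -1.4, -0.4]
gripper_width: 0.0556
```

Emit:
apply_moves([
  [0,0,-0.3],
  [0,0,0],
  [0,0,0],
  [0,0,0],
  [0,0,0],
], spin=[0,0,0,0,0], hand=0.3)

```text
time: 7.33
eef_pos: [0.5126, 0.1886, 0.0189]
ee_rot: [0.0, 0.672, 0.741, 0.001]
contact_force: [0.0, 0.3, -0.3]
gripper_width: 0.0299
```

Emit:
apply_moves([
  [0,0,0],
  [0,0,0],
  [0,0,0],
], spin=[0,0,0])

```text
time: 7.58
eef_pos: [0.5119, 0.1884, 0.0183]
ee_rot: [0.0, 0.672, 0.741, 0.0]
contact_force: [0.4, 0.3, -0.9]
gripper_width: 0.0301
```

Run:
```python
from h import *
a=arm.grab_frame('scene')['img'][150:290,290:450]; b=arm.grab_frame('wrist')['img'][100:380,140:420]
a=cv2.resize(a,(480,420),interpolation=cv2.INTER_CUBIC); b=cv2.resize(b,(300,300))
o=np.zeros((420,780,3),np.uint8);o[:,:480]=a;o[:300,480:]=b
cv2.imwrite('pics/s3.png',o[:,:,::-1])
```

```text
(no output)
```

View pics/s3.png

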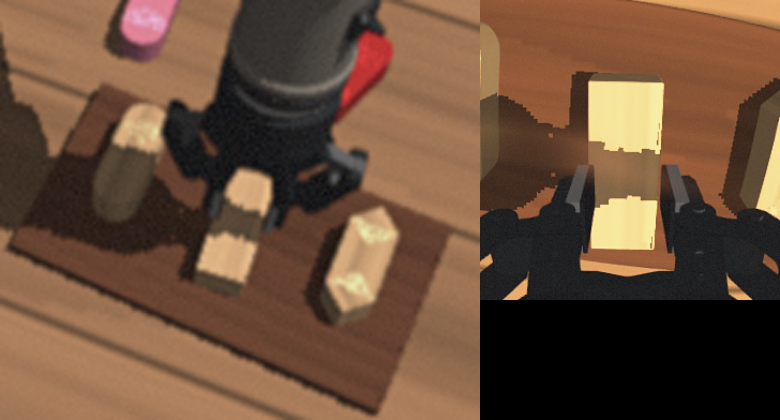

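Emit:
apply_moves([
  [0,0,0],
  [0,0,0],
  [0,0,0],
], spin=[0,0,0], hand=0.36, force=25)

```text
time: 7.93
eef_pos: [0.5117, 0.1883, 0.018]
ee_rot: [-0.0, 0.672, 0.741, -0.0]
contact_force: [1.0, -0.0, -0.0]
gripper_width: 0.0272
```

Run:
```python
from h import *
b=arm.grab_frame('wrist')['img'][140:340,180:380]; a=arm.grab_frame('scene')['img'][170:260,320:420]
o=np.hstack([cv2.resize(b,(400,400)),cv2.resize(a,(400,400),interpolation=cv2.INTER_CUBIC)])
cv2.imwrite('pics/s4.png',o[:,:,::-1])
```

```text
(no output)
```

View pics/s4.png

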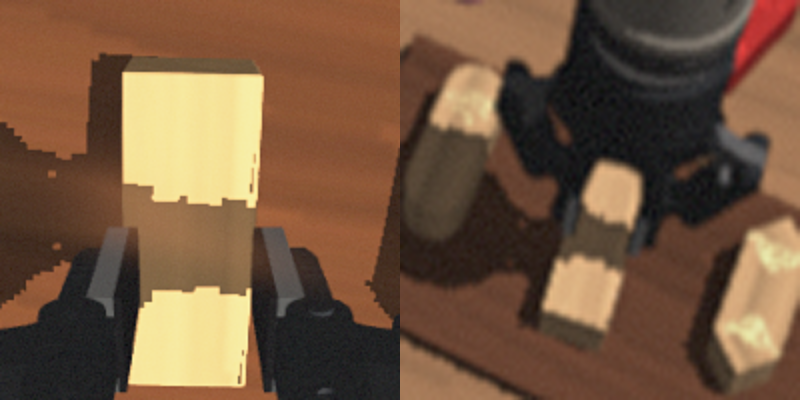

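Run:
```python
from h import *
f=arm.grab_frame('wrist');o=arm.get_obs();t=np.array(o['eef_pos']);print(t,o['gripper_width'],o['contact_force'])
a=np.radians(5.2);n=np.array([np.cos(a),np.sin(a),0]);j=np.array([-n[1],n[0],0])
def ray(f,uv):
    p=(np.array(uv)-[f['cx'],f['cy']])/f['fx'];r=np.linalg.norm(p);s=np.sin(r)/r
    return f['pose'][:3,:3]@[p[0]*s,-p[1]*s,-np.cos(r)]
C=f['pose'][:3,3];print(C,f['pose'][:3,2])
for off in (-.011,0,.011):
  for uv in [(242,254),(309,254)]:
    d=ray(f,uv);P=C+d*((t+off*n-C)@n/(d@n));print(off,'j',round((P-t)@j*1000,1),'z',round(P[2]*1000,1))
for h in (.012,.038):
  print(h,[np.round(1000*(plane(f,uv,h,True)-t[:2])@j[:2],1) for uv in [(241.5,176),(311.5,177),(245.5,333),(303,333)]])
```

```text
[0.51174198 0.18830082 0.01796505] 0.027086046475814706 [-0.55898578 -0.33332304  0.17284939]
[0.44287897 0.18254418 0.18994135] [-0.27429067 -0.02771123  0.96124748]
-0.011 j -15.0 z 54.7
-0.011 j 15.4 z 54.2
0 j -17.9 z 29.1
0 j 18.3 z 28.5
0.011 j -20.8 z 3.5
0.011 j 21.1 z 2.8
0.012 [array([-19.]), array([19.9]), array([-19.8]), array([18.9])]
0.038 [array([-16.2]), array([17.1]), array([-16.9]), array([16.2])]
```

Run:
```python
from h import *
f=arm.grab_frame('scene');o=arm.get_obs();t=np.array(o['eef_pos'])
a=np.radians(5.2);n=np.array([np.cos(a),np.sin(a),0]);j=np.array([-n[1],n[0],0])
P=f['pose'];C=P[:3,3]
for uv in [(380,224),(363,222)]:
  d=P[:3,:3]@[(uv[0]-f['cx'])/f['fx'],-(uv[1]-f['cy'])/f['fy'],-1]
  for off in (-.011,0,.011):
    Q=C+d*((t+off*n-C)@n/(d@n));print(uv,off,'j',round((Q-t)@j*1000,1),'z',round(Q[2]*1000,1))
def proj(X):
    q=P[:3,:3].T@(X-C);return np.round([f['cx']+f['fx']*q[0]/-q[2],f['cy']-f['fy']*q[1]/-q[2]],1)
for s in(-1,1):
  for z in (.02,.03,.04,.055): print(s,z,proj(np.array([*(t+.011*n+s*.016*j)[:2],z])))
```

```text
(380, 224) -0.011 j 20.9 z 29.2
(380, 224) 0 j 20.4 z 47.9
(380, 224) 0.011 j 19.9 z 66.6
(363, 222) -0.011 j -14.8 z 17.1
(363, 222) 0 j -14.5 z 36.1
(363, 222) 0.011 j -14.3 z 55.0
-1 0.02 [360.1 229.7]
-1 0.03 [360.7 227.5]
-1 0.04 [361.3 225.2]
-1 0.055 [362.2 221.8]
1 0.02 [374.7 234. ]
1 0.03 [375.4 231.8]
1 0.04 [376.1 229.6]
1 0.055 [377.2 226.2]
```

Emit:
apply_moves([
  [0,0,0],
  [0,0,0],
  [0,0,0],
], spin=[0,0,0], hand=0.5, force=25)

```text
time: 8.38
eef_pos: [0.5118, 0.1883, 0.018]
ee_rot: [-0.0, 0.672, 0.741, 0.0]
contact_force: [-0.5, 0.2, -0.1]
gripper_width: 0.0213
```

Emit:
apply_moves([
  [0,0,0],
  [0,0,0],
  [0,0,0],
  [0,0,0],
  [0,0,0],
], spin=[0,0,0,0,0], hand=-0.3)

```text
time: 8.8
eef_pos: [0.5118, 0.1883, 0.018]
ee_rot: [-0.0, 0.672, 0.741, 0.0]
contact_force: [-0.5, -1.2, 0.0]
gripper_width: 0.0555
```

Emit:
apply_moves([
  [0,0,-0.25],
  [0,0,0],
], spin=[0,0])

```text
time: 8.97
eef_pos: [0.5111, 0.1881, 0.0121]
ee_rot: [-0.0, 0.672, 0.741, -0.001]
contact_force: [-1.2, -0.0, -0.9]
gripper_width: 0.0555
```

Emit:
apply_moves([
  [0,0,-0.2],
  [0,0,0],
], spin=[0,0])

```text
time: 9.13
eef_pos: [0.5111, 0.1881, 0.0081]
ee_rot: [-0.0, 0.672, 0.741, -0.001]
contact_force: [-0.8, -0.7, 0.4]
gripper_width: 0.0558
```

Run:
```python
from h import *
o=arm.get_obs();print(o['eef_pos'],o['contact_force'])
f=arm.grab_frame('wrist');print(f['pose'][:3,3])
b=f['img'][120:360,150:400]; a=arm.grab_frame('scene')['img'][160:260,310:430]
o=np.hstack([cv2.resize(b,(417,400)),cv2.resize(a,(380,400),interpolation=cv2.INTER_CUBIC)])
cv2.imwrite('pics/s5.png',o[:,:,::-1])
```

```text
[0.51109461 0.1880724  0.00811254] [-0.76410509 -0.66189209  0.40703393]
[0.4424482  0.18241697 0.18018694]
```

View pics/s5.png

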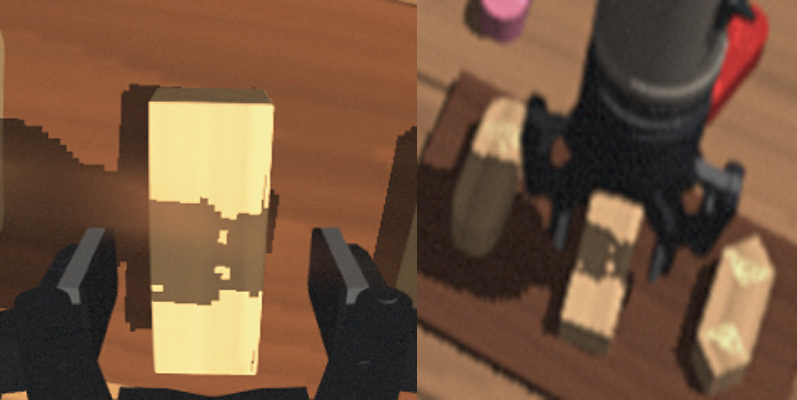

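Emit:
apply_moves([
  [0,0,-0.2],
  [0,0,-0.2],
  [0,0,0],
], spin=[0,0,0])

```text
time: 9.48
eef_pos: [0.511, 0.1881, 0.0]
ee_rot: [-0.0, 0.672, 0.741, -0.001]
contact_force: [-0.5, 1.0, 0.9]
gripper_width: 0.0552
```

Emit:
apply_moves([
  [0,0,0],
  [0,0,0],
  [0,0,0],
  [0,0,0],
], spin=[0,0,0,0], hand=0.3)

```text
time: 9.82
eef_pos: [0.5119, 0.1883, 0.0011]
ee_rot: [0.0, 0.672, 0.741, 0.0]
contact_force: [0.3, -0.5, -1.0]
gripper_width: 0.0331
```

Emit:
apply_moves([
  [0,0,0],
  [0,0,0],
  [0,0,0.25],
  [0,0,0],
], spin=[0,0,0,0], hand=-0.1)

```text
time: 10.15
eef_pos: [0.5124, 0.1885, 0.0069]
ee_rot: [0.0, 0.672, 0.741, 0.001]
contact_force: [-0.2, 0.5, 0.4]
gripper_width: 0.0471
```

Emit:
apply_moves([
  [0,0,0],
  [0,0,0],
  [0,0,0],
  [0,0,0],
], spin=[0,0,0,0], hand=0.3)

```text
time: 10.48
eef_pos: [0.5122, 0.1885, 0.0066]
ee_rot: [0.0, 0.672, 0.741, 0.0]
contact_force: [-0.6, -0.9, 6.3]
gripper_width: 0.0326
```

Emit:
apply_moves([
  [0,0,0],
  [0,0,0],
  [0,0,0.25],
  [0,0,0],
], spin=[0,0,0,0], hand=-0.1)

```text
time: 10.82
eef_pos: [0.512, 0.1884, 0.0114]
ee_rot: [0.0, 0.672, 0.741, 0.0]
contact_force: [-0.8, 0.0, -0.3]
gripper_width: 0.047
```

Emit:
apply_moves([
  [0,0,0],
  [0,0,0],
  [0,0,0],
  [0,0,0],
], spin=[0,0,0,0], hand=0.3)

```text
time: 11.15
eef_pos: [0.5117, 0.1883, 0.0109]
ee_rot: [-0.0, 0.672, 0.741, -0.0]
contact_force: [0.6, 0.1, 0.5]
gripper_width: 0.0299
```

Emit:
apply_moves([
  [0,0,0],
  [0,0,0],
  [0,0,-0.4],
  [0,0,-0.35],
  [0,0,0],
], spin=[0,0,0,0,0], hand=-0.1)

```text
time: 11.57
eef_pos: [0.51, 0.1877, -0.006]
ee_rot: [-0.001, 0.672, 0.741, -0.002]
contact_force: [0.5, 0.1, -0.1]
gripper_width: 0.0472
```

Emit:
apply_moves([
  [0,0,0],
  [0,0,0],
  [0,0,0],
  [0,0,0],
  [0,0,0],
], spin=[0,0,0,0,0], hand=1, force=40)

```text
time: 11.98
eef_pos: [0.5118, 0.1883, -0.0039]
ee_rot: [0.0, 0.672, 0.741, 0.0]
contact_force: [-0.3, -0.1, -0.8]
gripper_width: 0.0329
```

Emit:
apply_moves([
  [0,0,0.3],
  [0,0,0.6],
  [0,0,1],
  [0,0,1],
  [0,0,0],
], spin=[0,0,0,0,0])

```text
time: 12.4
eef_pos: [0.5154, 0.1895, 0.0585]
ee_rot: [0.002, 0.672, 0.741, 0.004]
contact_force: [0.3, -0.8, 0.1]
gripper_width: 0.0331
```

Emit:
apply_moves([
  [0,-0.5,1],
  [0,-1,1],
  [0,-1,0.5],
  [0,-1,0],
  [0,-1,0],
], spin=[0.1,0.1,0.1,0.1,0.1])

```text
time: 12.82
eef_pos: [0.5123, 0.0976, 0.1049]
ee_rot: [0.001, 0.655, 0.756, 0.001]
contact_force: [0.3, 0.7, -0.1]
gripper_width: 0.0331
```

Emit:
apply_moves([
  [0,-1,0],
  [0,-1,0],
  [0,-1,0],
  [0,-1,0],
  [0,-1,0],
], spin=[0.2,0.2,0.2,0.2,0.2])

```text
time: 13.23
eef_pos: [0.5114, -0.0026, 0.1037]
ee_rot: [-0.0, 0.621, 0.784, -0.0]
contact_force: [0.8, -0.1, 0.4]
gripper_width: 0.0329
```

Emit:
apply_moves([
  [0,-1,0],
  [0,-1,0],
  [0,-0.5,0],
  [0,0,0],
  [0,0,0],
], spin=[0,0,0,0,0])

```text
time: 13.65
eef_pos: [0.5117, -0.0513, 0.1038]
ee_rot: [-0.0, 0.622, 0.783, 0.0]
contact_force: [-0.1, -0.6, -0.8]
gripper_width: 0.0325
```

Run:
```python
from h import *
c='wrist';f=arm.grab_frame(c);cv2.imwrite('pics/w6.png',f['img'][:,:,::-1])
o=arm.get_obs();print(o['eef_pos'],o['ee_rot'])
for t,z in [('pocket_one',.035),('pocket_two',.035),('dial_grip',.079)]:
    for d in arm.mark_of(c,t)[:2]: print(t,round(d['conf'],2),np.round(d['uv']),np.round(1000*plane(f,d['uv'],z,True),1))
for d in arm.masks_of(c,'tester')[:2]: print(d['conf'],rect(f,d['pixels'],.045,True))
```

```text
[ 0.5117464  -0.05001913  0.10378268] [-5.91685139e-04  6.21247133e-01  7.83614342e-01  4.60836098e-04]
pocket_one 0.96 [227. 194.] [[505.6 -91.1]]
pocket_one 0.59 [126. 196.] [[ 524.8 -173.7]]
pocket_two 0.64 [129. 194.] [[ 522.3 -171.1]]
dial_grip 0.68 [ 11. 188.] [[ 526.7 -265.3]]
0.91 [525.9, -180.2, 273.5, 149.8, -77.0]
```

View pics/w6.png

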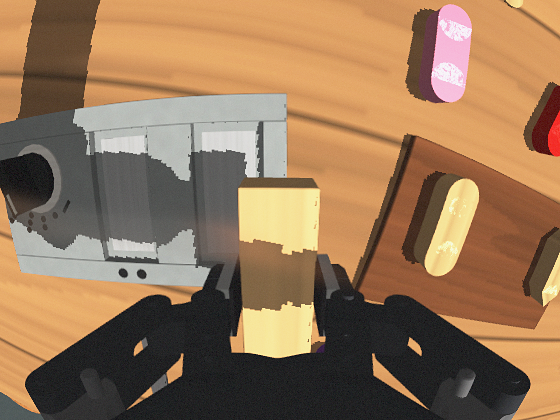

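Run:
```python
from h import *
f=arm.grab_frame('wrist');t=np.array(arm.get_obs()['eef_pos'])
print(t); q=arm.get_obs()['ee_rot'];print('jaw',np.degrees(2*np.arctan2(q[2],q[1])))
a=np.radians(13.1);R=np.array([[np.cos(a),np.sin(a)],[-np.sin(a),np.cos(a)]])
for uv in [(240,188),(320,188),(244,356),(313,356)]: print(uv,np.round(1000*R@(plane(f,uv,t[2]+.042,True)[0]-t[:2]),1))
# pocket one rim corners
for uv in [(193,125),(263,122)]: print(uv,np.round(1000*plane(f,uv,.045,True)))
```

```text
[ 0.51186879 -0.05029353  0.10393691]
jaw 103.24655317548431
(240, 188) [-42.4 -14.1]
(320, 188) [-42.4  18.7]
(244, 356) [ 45.  -15.8]
(313, 356) [45.1 19.8]
(193, 125) [[ 459. -123.]]
(263, 122) [[446. -74.]]
```

Emit:
apply_moves([
  [-0.2,-0.7,0],
  [-0.2,-0.7,0],
  [0,-0.65,-0.5],
  [0,0,-1],
  [0,0,-1],
], spin=[0,0,0,0,0])

```text
time: 14.37
eef_pos: [0.5049, -0.0936, 0.0544]
ee_rot: [0.001, 0.622, 0.783, 0.001]
contact_force: [0.6, 0.7, 0.4]
gripper_width: 0.0329
```

Emit:
apply_moves([
  [0,0,-0.7],
  [0,0,0],
  [0,0,0],
  [0,0,-0.2],
  [0,0,0],
], spin=[0,0,0,0,0])

```text
time: 14.78
eef_pos: [0.5046, -0.0926, 0.0366]
ee_rot: [0.001, 0.622, 0.783, 0.0]
contact_force: [-0.2, 0.8, -0.9]
gripper_width: 0.033
```

Emit:
apply_moves([
  [0,0,-0.15],
  [0,0,-0.15],
  [0,0,0],
  [0,0,0],
  [0,0,0],
], spin=[0,0,0,0,0])

```text
time: 15.2
eef_pos: [0.5038, -0.0927, 0.0301]
ee_rot: [0.0, 0.622, 0.783, 0.0]
contact_force: [0.2, -0.1, -0.1]
gripper_width: 0.033
```

Emit:
apply_moves([
  [0,0.08,-0.15],
  [0,0,-0.15],
  [0,0,0],
  [0,0,0],
], spin=[0,0,0,0])

```text
time: 15.53
eef_pos: [0.5034, -0.091, 0.0237]
ee_rot: [-0.0, 0.622, 0.783, -0.0]
contact_force: [-0.5, -0.4, -0.3]
gripper_width: 0.0335
```

Emit:
apply_moves([
  [0,0,-0.1],
  [0,0,-0.1],
  [0,0,0],
  [0,0,0],
], spin=[0,0,0,0])

```text
time: 15.87
eef_pos: [0.5036, -0.0911, 0.0198]
ee_rot: [-0.0, 0.622, 0.783, -0.0]
contact_force: [0.7, -0.0, -0.3]
gripper_width: 0.0332
```

Emit:
apply_moves([
  [0,0,-0.04],
  [0,0,0],
  [0,0,0],
], spin=[0,0,0])

```text
time: 16.12
eef_pos: [0.5038, -0.0911, 0.0192]
ee_rot: [-0.0, 0.622, 0.783, 0.0]
contact_force: [-0.4, -0.9, -0.8]
gripper_width: 0.0328
```

Emit:
apply_moves([
  [0,0,0],
  [0,0,0],
  [0,0,0],
  [0,0,0],
], spin=[0,0,0,0], hand=0)

```text
time: 16.45
eef_pos: [0.5039, -0.0911, 0.0193]
ee_rot: [0.0, 0.622, 0.783, 0.0]
contact_force: [0.3, -0.4, -0.3]
gripper_width: 0.0425
```

Emit:
apply_moves([
  [0,0,0.3],
  [0,0,1],
  [0,0,1],
  [0,0,1],
  [0,0,1],
], spin=[0,0,0,0,0])

```text
time: 16.87
eef_pos: [0.5037, -0.0912, 0.1066]
ee_rot: [0.0, 0.622, 0.783, 0.0]
contact_force: [0.3, -0.6, -0.0]
gripper_width: 0.0425
```

Run:
```python
from h import *
c='wrist';f=arm.grab_frame(c);cv2.imwrite('pics/w7.png',f['img'][:,:,::-1])
for t,z in [('square_offcut',.061),('tester',.045),('round_offcut',.038)]:
    for d in arm.masks_of(c,t)[:2]: print(t,round(d['conf'],2),np.round(d['uv']),rect(f,d['pixels'],z,True))
for t,z in [('pocket_one',.035),('pocket_two',.035),('square_offcut',.035)]:
    for d in arm.mark_of(c,t)[:2]: print(t,round(d['conf'],2),np.round(d['uv']),np.round(1000*plane(f,d['uv'],z,True),1))
```

```text
square_offcut 0.77 [281. 219.] [504.2, -89.8, 92.8, 34.4, 12.2]
tester 0.76 [170. 204.] [525.3, -180.4, 273.4, 149.8, -76.8]
round_offcut 0.95 [482.  78.] [350.9, 46.5, 88.5, 46.5, 2.7]
round_offcut 0.65 [473. 238.] [489.4, 90.3, 90.3, 52.8, 0.4]
pocket_two 0.98 [172. 212.] [[ 522.4 -172.7]]
pocket_two 0.27 [179. 206.] [[ 516.6 -168. ]]
square_offcut 0.58 [276. 215.] [[506.1 -90.9]]
```

View pics/w7.png

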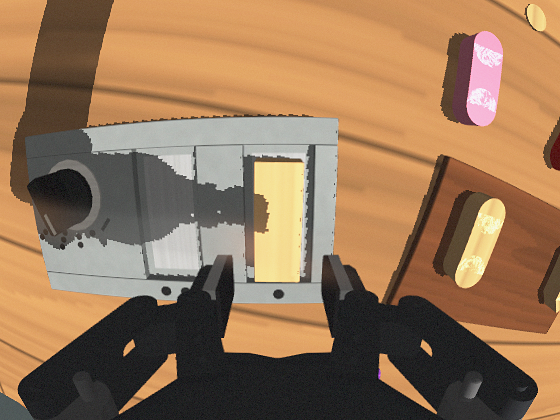

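Emit:
apply_moves([
  [-0.1,0.95,0],
  [-0.1,0.95,0],
  [-0.1,0.95,0],
  [-0.1,0.95,0],
  [-0.1,0.95,0],
], spin=[-0.3,-0.3,-0.3,-0.3,-0.3], hand=-0.3)

```text
time: 17.63
eef_pos: [0.4926, 0.0047, 0.104]
ee_rot: [-0.001, 0.672, 0.74, -0.001]
contact_force: [0.4, -0.1, 0.0]
gripper_width: 0.0555
```

Emit:
apply_moves([
  [-0.1,0.95,0],
  [-0.1,0.95,0],
  [0,0.95,0],
  [0,0.95,0],
  [0,0.95,0],
], spin=[-0.3,-0.3,-0.2,-0.2,-0.2])

```text
time: 18.05
eef_pos: [0.4887, 0.0996, 0.104]
ee_rot: [-0.001, 0.71, 0.704, -0.001]
contact_force: [0.5, -0.8, 0.0]
gripper_width: 0.0554
```

Emit:
apply_moves([
  [0,0,0],
  [0,0,0],
], spin=[0,0])

```text
time: 18.22
eef_pos: [0.4888, 0.0999, 0.1041]
ee_rot: [-0.001, 0.708, 0.706, -0.001]
contact_force: [-0.5, -0.9, 0.5]
gripper_width: 0.0553
```

Run:
```python
from h import *
c='wrist';f=arm.grab_frame(c);o=arm.get_obs();q=o['ee_rot'];print(o['eef_pos'],np.degrees(2*np.arctan2(q[2],q[1])))
for t,z,g in [('round_offcut',.038,.012)]:
    for d in arm.masks_of(c,t)[:3]: print(t,round(d['conf'],2),np.round(d['uv']),rect(f,d['pixels'],z,True),f['img'][d['pixels']].mean(0).round())
    for d in arm.mark_of(c,t)[:3]: print(t,round(d['conf'],2),np.round(d['uv']),np.round(1000*plane(f,d['uv'],g,True),1))
```

```text
[0.48906089 0.09825743 0.10430971] 89.65460584855329
round_offcut 0.63 [274. 209.] [488.6, 99.5, 92.0, 34.3, -0.2] [239. 225. 164.]
round_offcut 0.58 [220. 351.] [621.2, 50.6, 23.1, 13.5, -64.3] [82. 49. 87.]
round_offcut 0.55 [228.  40.] [356.7, 64.5, 72.0, 34.0, 4.0] [242. 198. 222.]
round_offcut 0.76 [413.  51.] [[352.5 216.7]]
round_offcut 0.74 [228.  36.] [[346.   62.3]]
round_offcut 0.62 [274. 208.] [[490.   98.7]]
```

Emit:
apply_moves([
  [0,0.03,-1],
  [0,0,-1],
  [0,0,-1],
  [0,0,-1],
  [0,0,-0.8],
], spin=[0,0,0,0,0])

```text
time: 18.78
eef_pos: [0.4891, 0.0976, 0.0078]
ee_rot: [-0.0, 0.71, 0.704, -0.001]
contact_force: [0.1, 1.3, 0.2]
gripper_width: 0.0553
```

Emit:
apply_moves([
  [0,0,-0.4],
  [0,0,-0.2],
  [0,0,0],
  [0,0,0],
], spin=[0,0,0,0])

```text
time: 19.12
eef_pos: [0.4906, 0.0991, -0.0021]
ee_rot: [0.0, 0.71, 0.704, 0.001]
contact_force: [-0.3, 0.6, -0.5]
gripper_width: 0.0556
```

Emit:
apply_moves([
  [0,0,0],
  [0,0,0],
  [0,0,0],
  [0,0,0],
  [0,0,0],
], spin=[0,0,0,0,0], hand=1)

```text
time: 19.53
eef_pos: [0.4911, 0.0997, -0.0015]
ee_rot: [0.001, 0.709, 0.705, 0.001]
contact_force: [-0.6, -0.6, 5.8]
gripper_width: 0.0327
```

Emit:
apply_moves([
  [0,0,0.3],
  [0,0,0.6],
  [0,0,1],
  [0,0,1],
  [0,0,0],
], spin=[0,0,0,0,0])

```text
time: 19.95
eef_pos: [0.4927, 0.1001, 0.0588]
ee_rot: [0.002, 0.709, 0.705, 0.003]
contact_force: [0.9, 0.3, -0.7]
gripper_width: 0.0329
```

Emit:
apply_moves([
  [0,-0.4,1],
  [0.1,-0.8,1],
  [0.1,-1,0.25],
  [0.1,-1,0],
  [0.1,-1,0],
], spin=[0,0.2,0.2,0.2,0.2])

```text
time: 20.37
eef_pos: [0.4976, 0.0149, 0.1003]
ee_rot: [-0.0, 0.684, 0.73, 0.0]
contact_force: [0.2, -0.7, -0.7]
gripper_width: 0.0331
```

Emit:
apply_moves([
  [0.1,-1,0],
  [0.1,-1,0],
  [0.1,-1,0],
  [0.1,-1,0],
  [0.1,-1,0],
], spin=[0.2,0.2,0.2,0.2,0.2])

```text
time: 20.78
eef_pos: [0.5069, -0.0852, 0.0994]
ee_rot: [-0.001, 0.652, 0.759, -0.0]
contact_force: [-0.1, 0.1, 0.5]
gripper_width: 0.0328
```

Emit:
apply_moves([
  [0.2,-1,0],
  [0.2,-1,0],
  [0.2,-1,0],
  [0.1,-1,0],
  [0.1,-0.5,0],
], spin=[0.2,0.2,0.2,0.2,0.1])

```text
time: 21.2
eef_pos: [0.5226, -0.1779, 0.0995]
ee_rot: [-0.0, 0.623, 0.782, -0.001]
contact_force: [-0.8, 0.0, -1.8]
gripper_width: 0.0328
```

Emit:
apply_moves([
  [0,0,0],
  [0,0,0],
  [0,0,0],
], spin=[0,0,0])

```text
time: 21.45
eef_pos: [0.5234, -0.1727, 0.0995]
ee_rot: [-0.001, 0.621, 0.784, 0.0]
contact_force: [-0.2, -0.2, -0.4]
gripper_width: 0.0329
```

Run:
```python
from h import *
c='wrist';f=arm.grab_frame(c);o=arm.get_obs();q=o['ee_rot'];print(o['eef_pos'],np.degrees(2*np.arctan2(q[2],q[1])),o['gripper_width'])
cv2.imwrite('pics/w8.png',f['img'][:,:,::-1])
for t,z in [('round_offcut',o['eef_pos'][2]+.0405),('square_offcut',.061),('tester',.045)]:
    for d in arm.masks_of(c,t)[:2]: print(t,round(d['conf'],2),np.round(d['uv']),rect(f,d['pixels'],z,True))
for d in arm.mark_of(c,'dial_grip')[:2]: print(d['conf'],np.round(d['uv']),np.round(1000*plane(f,d['uv'],.079,True)))
```

```text
[ 0.52357597 -0.17243136  0.09971153] 103.23434006941818 0.03315680400311194
round_offcut 0.94 [279. 257.] [520.3, -172.4, 93.3, 34.7, 13.3]
round_offcut 0.6 [544.  95.] [398.0, -62.2, 48.2, 31.2, 12.4]
square_offcut 0.74 [390. 223.] [505.1, -93.6, 92.3, 41.5, 11.9]
tester 0.8 [226. 187.] [525.4, -178.7, 270.7, 150.5, -76.8]
0.76 [139. 204.] [[ 524. -263.]]
```

Emit:
apply_moves([
  [0.1,-0.1,-0.5],
  [0,0,-1],
  [0,0,-1],
  [0,0,-0.5],
  [0,0,0],
], spin=[0,0,0,0,0])

```text
time: 22.12
eef_pos: [0.5231, -0.1754, 0.037]
ee_rot: [-0.003, 0.622, 0.783, -0.001]
contact_force: [-1.3, -0.4, -0.6]
gripper_width: 0.0329
```

Emit:
apply_moves([
  [0,0,0],
  [0,0,-0.2],
  [0,0,-0.1],
  [0,0,0],
  [0,0,0],
], spin=[0,0,0,0,0])

```text
time: 22.53
eef_pos: [0.5262, -0.1766, 0.0347]
ee_rot: [0.0, 0.622, 0.783, 0.0]
contact_force: [-0.8, -0.7, -1.2]
gripper_width: 0.0326
```

Emit:
apply_moves([
  [0,0,-0.15],
  [0,0,-0.15],
  [0,0,0],
  [0,0,0],
], spin=[0,0,0,0])

```text
time: 22.87
eef_pos: [0.5255, -0.1764, 0.0279]
ee_rot: [-0.0, 0.622, 0.783, -0.0]
contact_force: [-0.7, 0.2, -1.4]
gripper_width: 0.0332
```

Emit:
apply_moves([
  [0,0.08,-0.1],
  [0,0,-0.1],
  [0,0,0],
  [0,0,0],
], spin=[0,0,0,0])

```text
time: 23.2
eef_pos: [0.5256, -0.1748, 0.024]
ee_rot: [-0.0, 0.622, 0.783, -0.0]
contact_force: [-0.8, 0.3, -0.5]
gripper_width: 0.0332
```

Emit:
apply_moves([
  [0,0,-0.07],
  [0,0,-0.05],
  [0,0,0],
  [0,0,0],
], spin=[0,0,0,0])

```text
time: 23.53
eef_pos: [0.5257, -0.1749, 0.0218]
ee_rot: [-0.0, 0.622, 0.783, -0.0]
contact_force: [0.1, -0.5, -0.2]
gripper_width: 0.0324
```

Emit:
apply_moves([
  [0,0,-0.05],
  [0,0,0],
  [0,0,0],
], spin=[0,0,0])

```text
time: 23.78
eef_pos: [0.5259, -0.175, 0.0215]
ee_rot: [0.0, 0.622, 0.783, 0.0]
contact_force: [-2.1, 0.2, 5.4]
gripper_width: 0.033
```

Emit:
apply_moves([
  [0,0,0],
  [0,0,0],
  [0,0,0],
  [0,0,0],
], spin=[0,0,0,0], hand=0)

```text
time: 24.12
eef_pos: [0.5257, -0.1749, 0.0205]
ee_rot: [-0.0, 0.622, 0.783, -0.0]
contact_force: [-0.4, 0.5, -0.1]
gripper_width: 0.0428
```

Emit:
apply_moves([
  [0,0,0.3],
  [0,0,1],
  [0,0,1],
  [0,0,1],
  [0,0,1],
], spin=[0,0,0,0,0])

```text
time: 24.53
eef_pos: [0.5257, -0.175, 0.108]
ee_rot: [0.0, 0.622, 0.783, -0.0]
contact_force: [1.1, -0.1, 0.5]
gripper_width: 0.0426
```

Run:
```python
from h import *
c='wrist';f=arm.grab_frame(c);cv2.imwrite('pics/w9.png',f['img'][:,:,::-1])
o=arm.get_obs();print(o['time'],o['eef_pos'])
for t,z in [('square_offcut',.061),('round_offcut',.061),('tester',.045),('dial_grip',.088)]:
    for d in arm.masks_of(c,t)[:2]: print(t,round(d['conf'],2),np.round(d['uv']),rect(f,d['pixels'],z,True))
for d in arm.mark_of(c,'dial_grip')[:2]: print(d['conf'],np.round(d['uv']),np.round(1000*plane(f,d['uv'],.079,True)))
```

```text
24.5833 [ 0.52889693 -0.1761783   0.11249671]
round_offcut 0.97 [276. 213.] [524.0, -174.1, 92.3, 34.2, 13.0]
round_offcut 0.8 [418. 394.] [681.3, 11.7, 50.3, 9.0, 52.7]
tester 0.68 [158. 192.] [528.1, -266.1, 55.4, 52.4, 38.6]
tester 0.61 [244. 194.] [525.3, -178.5, 270.9, 151.3, -76.7]
dial_grip 0.87 [155. 191.] [515.4, -252.7, 46.0, 42.5, 38.1]
0.82 [148. 201.] [[ 525. -263.]]
```

View pics/w9.png

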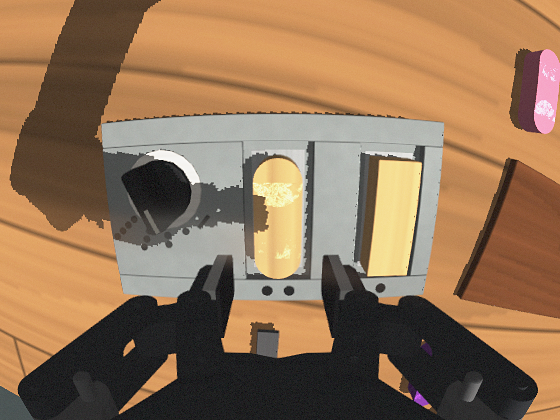

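Emit:
apply_moves([
  [0,-0.9,0.2],
  [0,-0.9,0.2],
  [0,-0.9,0.2],
  [0,-0.9,0],
  [0,-0.8,0],
], spin=[0,0,0,0,0], hand=-0.4)

```text
time: 25.25
eef_pos: [0.5248, -0.2638, 0.1175]
ee_rot: [-0.001, 0.622, 0.783, -0.001]
contact_force: [-0.9, 0.0, -0.7]
gripper_width: 0.0596
```

Emit:
apply_moves([
  [0,0,0],
  [0,0,0],
  [0,0,0],
], spin=[0,0,0])

```text
time: 25.5
eef_pos: [0.5255, -0.261, 0.1177]
ee_rot: [-0.001, 0.621, 0.784, 0.0]
contact_force: [0.0, 1.7, 0.3]
gripper_width: 0.0601
```

Run:
```python
from h import *
c='wrist';f=arm.grab_frame(c);o=arm.get_obs();print(o['eef_pos'])
for d in arm.mark_of(c,'dial_grip')[:2]: print(d['conf'],np.round(d['uv']),np.round(1000*plane(f,d['uv'],.079,True)))
a=np.radians(13.1);R=np.array([[np.cos(a),-np.sin(a)],[np.sin(a),np.cos(a)]])
P=f['pose']
def warp(z):  # tester x right, y up, 10 px per mm*0.4
    g=np.linspace(-50,50,400)/1000;X,Y=np.meshgrid(g,-g)
    W=np.stack([X,Y],-1)@R.T+[.5245,-.264];W=np.dstack([W,np.full(X.shape,z)])
    q=(W-P[:3,3])@P[:3,:3];x,y,zz=q[...,0],-q[...,1],-q[...,2]
    r=np.hypot(x,y);th=np.arctan2(r,zz);s=f['fx']*th/r
    m=cv2.remap(f['img'],(f['cx']+s*x).astype(np.float32),(f['cy']+s*y).astype(np.float32),cv2.INTER_CUBIC)
    return np.clip(m*1.6,0,255).astype(np.uint8)
cv2.imwrite('pics/d10.png',np.hstack([warp(.088),warp(.046)])[:,:,::-1])
```

```text
[ 0.52580532 -0.26062864  0.11792428]
0.72 [270. 223.] [[ 525. -265.]]
```

View pics/d10.png

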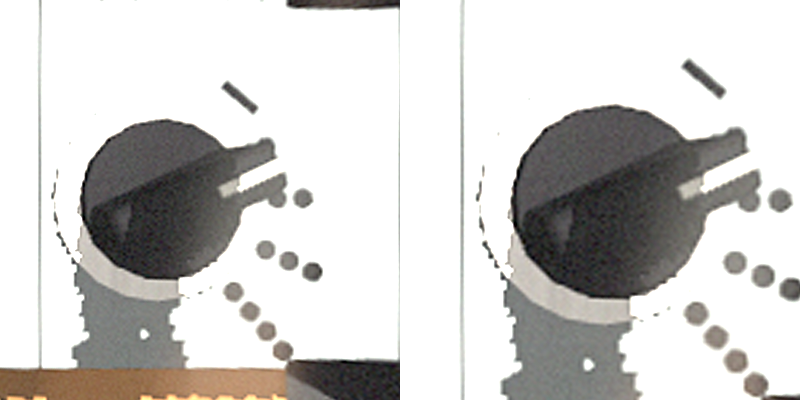

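Emit:
apply_moves([
  [-0.05,-0.18,0],
  [0,0,0],
  [0,0,0],
  [0,0,0],
  [0,0,0],
], spin=[1,1,1,1,1], hand=0)

```text
time: 26.02
eef_pos: [0.5251, -0.2648, 0.1187]
ee_rot: [-0.0, 0.435, 0.901, 0.0]
contact_force: [0.2, -0.3, 1.0]
gripper_width: 0.0426
```

Emit:
apply_moves([
  [0,0,-1],
  [0,0,-1],
  [0,0,-0.7],
  [0,0,0],
  [0,0,0],
], spin=[0,0,0,0,0])

```text
time: 26.43
eef_pos: [0.5245, -0.2649, 0.0642]
ee_rot: [-0.001, 0.437, 0.9, 0.0]
contact_force: [1.0, 0.1, 0.8]
gripper_width: 0.0424
```

Emit:
apply_moves([
  [0,0,-0.4],
  [0,0,-0.4],
  [0,0,-0.4],
  [0,0,-0.1],
  [0,0,0],
], spin=[0,0,0,0,0])

```text
time: 26.85
eef_pos: [0.524, -0.266, 0.0378]
ee_rot: [-0.001, 0.437, 0.899, 0.0]
contact_force: [-0.4, -1.2, -0.4]
gripper_width: 0.0426
```

Close on the bar gently, then turn clockwise 50°.

Emit:
apply_moves([
  [0,0.05,0],
  [0,0,0],
  [0,0,0],
  [0,0,0],
  [0,0,0],
], spin=[0,0,0,0,0], hand=1, force=30)

```text
time: 27.27
eef_pos: [0.5249, -0.2652, 0.0393]
ee_rot: [0.0, 0.437, 0.899, 0.0]
contact_force: [-1.6, 1.2, 3.3]
gripper_width: 0.0135
```

Emit:
apply_moves([
  [0,0,0],
  [0,0,0],
  [0,0,0],
  [0,0,0],
  [0,0,0],
], spin=[-0.5,-0.5,-0.5,-0.5,-0.5])

```text
time: 27.68
eef_pos: [0.525, -0.2653, 0.0393]
ee_rot: [0.0, 0.533, 0.846, 0.0]
contact_force: [-0.9, 1.0, 3.1]
gripper_width: 0.0134
```

Emit:
apply_moves([
  [0,0,0],
  [0,0,0],
  [0,0,0],
  [0,0,0],
  [0,0,0],
], spin=[-0.5,-0.5,-0.5,-0.5,-0.5])

```text
time: 28.1
eef_pos: [0.525, -0.2654, 0.0393]
ee_rot: [0.0, 0.623, 0.783, 0.0]
contact_force: [-1.1, 0.4, 3.3]
gripper_width: 0.0134
```

Emit:
apply_moves([
  [0,0,0],
  [0,0,0],
  [0,0,0],
  [0,0,0],
  [0,0,0],
], spin=[-0.5,-0.5,-0.5,-0.5,-0.5])

```text
time: 28.52
eef_pos: [0.525, -0.2655, 0.0393]
ee_rot: [0.0, 0.704, 0.71, 0.0]
contact_force: [-0.4, 2.0, 2.2]
gripper_width: 0.0134
```

Emit:
apply_moves([
  [0,0,0],
  [0,0,0],
  [0,0,0],
  [0,0,0],
  [0,0,0],
], spin=[-0.5,-0.5,-0.5,-0.5,-0.5])

```text
time: 28.93
eef_pos: [0.525, -0.2656, 0.0393]
ee_rot: [0.0, 0.777, 0.629, 0.0]
contact_force: [-1.2, 0.9, 2.5]
gripper_width: 0.0131
```

Emit:
apply_moves([
  [0,0,0],
  [0,0,0],
], spin=[0,0])

```text
time: 29.1
eef_pos: [0.5249, -0.2656, 0.0393]
ee_rot: [0.0, 0.776, 0.631, 0.0]
contact_force: [-1.2, 0.7, 4.4]
gripper_width: 0.0134
```

Emit:
apply_moves([
  [0,0,0],
  [0,0,0],
  [0,0,0],
  [0,0,0],
  [0,0,0],
], spin=[0,0,0,0,0], hand=0)

```text
time: 29.52
eef_pos: [0.5247, -0.2656, 0.0386]
ee_rot: [-0.0, 0.776, 0.63, -0.0]
contact_force: [0.1, 0.5, 0.4]
gripper_width: 0.0427
```

Emit:
apply_moves([
  [0,0,0.5],
  [0,0,1],
  [0,0,1],
  [0,0,1],
  [0,0,1],
], spin=[0,0,0,0,0])

```text
time: 29.93
eef_pos: [0.5248, -0.2657, 0.1305]
ee_rot: [0.0, 0.777, 0.63, 0.0]
contact_force: [0.1, -0.5, -0.3]
gripper_width: 0.0422
```

Emit:
apply_moves([
  [0,0,0.5],
  [0,0,0.5],
  [0,0,0],
  [0,0,0],
  [0,0,0],
], spin=[0,0,0,0,0])

```text
time: 30.35
eef_pos: [0.524, -0.2649, 0.1476]
ee_rot: [-0.001, 0.776, 0.63, -0.0]
contact_force: [0.5, -0.8, -0.0]
gripper_width: 0.0429
```

Run:
```python
from h import *
c='wrist';f=arm.grab_frame(c);o=arm.get_obs();print(o['time'],o['eef_pos'],o['contact_force'])
for t,z in [('square_offcut',.061),('round_offcut',.061),('tester',.045)]:
    for d in arm.masks_of(c,t)[:2]: print(t,round(d['conf'],2),np.round(d['uv']),rect(f,d['pixels'],z,True))
a=np.radians(13.1);R=np.array([[np.cos(a),-np.sin(a)],[np.sin(a),np.cos(a)]])
P=f['pose']
g=np.linspace(-50,50,400)/1000;X,Y=np.meshgrid(g,-g)
W=np.stack([X,Y],-1)@R.T+[.5245,-.264];W=np.dstack([W,np.full(X.shape,.088)])
q=(W-P[:3,3])@P[:3,:3];x,y,zz=q[...,0],-q[...,1],-q[...,2]
r=np.hypot(x,y);s=f['fx']*np.arctan2(r,zz)/r
m=cv2.remap(f['img'],(f['cx']+s*x).astype(np.float32),(f['cy']+s*y).astype(np.float32),cv2.INTER_CUBIC)
t=arm.grab_frame('top')['img'][140:300,130:440]
cv2.imwrite('pics/d11.png',np.hstack([m,cv2.resize(t,(400,206)).copy() if 0 else np.vstack([cv2.resize(t,(400,206)),np.zeros((194,400,3),np.uint8)])])[:,:,::-1])
```

```text
30.4 [ 0.5239287  -0.26484756  0.14735873] [ 1.3107315   0.88621523 -0.57225391]
square_offcut 0.77 [458. 146.] [505.3, -95.3, 92.6, 45.5, 12.0]
round_offcut 0.86 [377. 183.] [524.3, -176.1, 93.7, 39.0, 12.6]
round_offcut 0.64 [522.  15.] [381.7, 16.0, 53.1, 37.3, -84.8]
tester 0.67 [337. 192.] [525.0, -179.1, 270.0, 152.0, -77.1]
```

View pics/d11.png

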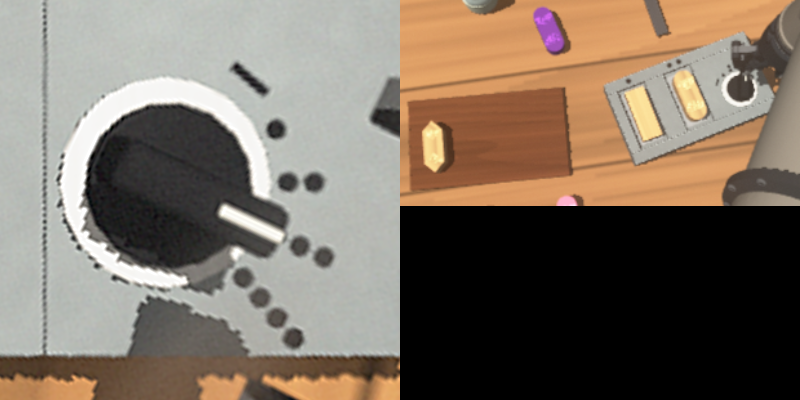

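The pointer, a white line from (220,208) to (282,240), sits 27° clockwise of +x, at the three-dot row. Both offcuts lie in their pockets and the fingers are clear.

```bash
python3 -c "
from bench import arm
print(arm.job_done())"
```

```text
the job is handed in; nothing more can be done
None
```

I handed the job in at about 30 s of the 67 s allowed. The square-ended offcut is in the one-dot pocket, the round-ended one is in the two-dot pocket, and the dial is at three dots.

- **Offcuts:** Close views just after each release put the square one within about 1 mm of its pocket's centre. The round one was within about 1 mm of the centre I worked out from the tester's geometry, and within about 2 mm of where the network marked it. Both looked flat and aligned with the tester. In the final oblique view the masks read about 5 mm and 1 mm off, with widths inflated by the offcuts' sides, so I trust the close views more.
- **Dial:** It started at one dot, and I turned it clockwise by 50°. After release the pointer measured about 27° clockwise of the tester's +x, against 25° for three dots and a tolerance of about 6°.
- **Bystanders:** I touched none of them. The pointed offcut and the visible part of the rasp looked in place in the last top view. I did not measure them or the glue jar again.
- **Disagreement:** The fingertips sat about 30 mm higher than the reported TCP height implied. The first grasp therefore closed above the offcut without moving it. I found the true tip height with a few test closings and used it for all later grips.
- **Contact forces:** I saw no more than about 6 N in any reading. Readings come only at the end of each move, so short peaks between them would not show.

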